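Silence the three kitchen timers

TASK

Three kitchen timers have gone off and their caps have popped up. Silence them by pressing the caps down gently with the fingertips until they stay down: the red one first, then the yellow, then the blue. Do not pick up, push aside or tip any timer, and leave the spice jar, the bowl and the salt carton as they are.

Things in the scene. Friction and masses are not known exactly. Their poses are not given: they have to be found in the camera images.
- timer_red: loose round kitchen timer with a white plastic housing and a red cap: housing 70 mm across and 42 mm high, 0.25 kg, standing on a black rubber foot; origin at the centre of its underside, z up; a small dark display on its side at -x
- red_cap (a joint): travel in m of the red cap of that timer: about 0 popped up, 0.012 fully down. It slides straight down into the housing, moves at about 3 N, and stays at whatever depth it is left; from 0.007 on the timer is silenced
- red_cap_top (a point): centre of the flat top of the red cap, a disc 46 mm across, of soft rubber that yields 1 mm for each 2 N (so about 1.5 mm while the cap is being pushed down, and more at the stop) and springs back; about 64 mm above the worktop when popped up, 52 mm when fully down (it moves with the cap)
- timer_yellow: loose round kitchen timer with a white plastic housing and a yellow cap: housing 70 mm across and 42 mm high, 0.25 kg, standing on a black rubber foot; origin at the centre of its underside, z up; a small dark display on its side at -x
- yellow_cap (a joint): travel in m of the yellow cap of that timer: about 0 popped up, 0.012 fully down. It slides straight down into the housing, moves at about 3 N, and stays at whatever depth it is left; from 0.007 on the timer is silenced
- yellow_cap_top (a point): centre of the flat top of the yellow cap, a disc 46 mm across, of soft rubber that yields 1 mm for each 2 N (so about 1.5 mm while the cap is being pushed down, and more at the stop) and springs back; about 64 mm above the worktop when popped up, 52 mm when fully down (it moves with the cap)
- timer_blue: loose round kitchen timer with a white plastic housing and a blue cap: housing 70 mm across and 42 mm high, 0.25 kg, standing on a black rubber foot; origin at the centre of its underside, z up; a small dark display on its side at -x
- blue_cap (a joint): travel in m of the blue cap of that timer: about 0 popped up, 0.012 fully down. It slides straight down into the housing, moves at about 3 N, and stays at whatever depth it is left; from 0.007 on the timer is silenced
- blue_cap_top (a point): centre of the flat top of the blue cap, a disc 46 mm across, of soft rubber that yields 1 mm for each 2 N (so about 1.5 mm while the cap is being pushed down, and more at the stop) and springs back; about 64 mm above the worktop when popped up, 52 mm when fully down (it moves with the cap)
- spice_jar: bystander: glass spice jar with a dark brown screw cap and a green label, 44 mm across, 105 mm high, loose; origin at the centre of its underside
- bowl: bystander: pink bowl, 146 mm across, 73 mm high, loose; origin at the centre of its underside. It stands partly under a fixed wall cabinet that hangs beyond the timers, its underside 0.44 m above the worktop and its front (with handles) at about x = 0.6, so keep the arm close in while it swings across
- salt: bystander: upright carton of salt, 39x59x92 mm, loose; origin at the centre of its underside
Mind the look-alikes: they are no part of the job. Leave any purple look-alike of the timer_red alone.

How it is judged:
On the way, in this order (a step that is already met when the one before it is completed fails the run):
1. the red cap is down (value of joint red_cap above 0.007 m), for 0.1 s.
2. the yellow cap is down (value of joint yellow_cap above 0.007 m), for 0.1 s.
3. the blue cap is down (value of joint blue_cap above 0.007 m), for 0.1 s.
At the end, for the whole second after the job is handed in: all three caps are down by at least 7 of their 12 mm and stay there; every timer stands upright within 30 mm of where it was, at rest; spice jar, bowl and salt carton stand upright within 20 mm of where they were, at rest (value of joint each of red_cap, yellow_cap, blue_cap above 0.007 m and distance of each of timer_red, timer_yellow, timer_blue from where it was at the start of the episode below 0.03 m and angle between each of timer_red, timer_yellow, timer_blue, spice_jar, bowl, salt's own z axis and vertical below 0.1 rad and linear speed of each of timer_red, timer_yellow, timer_blue, spice_jar, bowl, salt below 0.02 m/s and distance of each of spice_jar, bowl, salt from where it was at the start of the episode below 0.02 m); the robot touches nothing.
It fails at once if the yellow cap is pushed down before the red one is down (value of joint yellow_cap above 0.004 m and not (value of joint red_cap above 0.007 m)).
It fails at once if the blue cap is pushed down before the yellow one is down (value of joint blue_cap above 0.004 m and not (value of joint yellow_cap above 0.007 m)).
It fails at once if a timer is lifted, pushed more than 30 mm away or tipped (height (world z) of any of timer_red, timer_yellow, timer_blue above 0.01 m or distance of any of timer_red, timer_yellow, timer_blue from where it was at the start of the episode above 0.03 m or angle between any of timer_red, timer_yellow, timer_blue's own z axis and vertical above 0.25 rad).
It fails at once if a timer is pressed or squeezed with more than 30 N (contact force between any of the fingers, the arm and timer_red above 30 N or contact force between any of the fingers, the arm and timer_yellow above 30 N or contact force between any of the fingers, the arm and timer_blue above 30 N).
It fails at once if the spice jar, bowl or salt carton is moved more than 20 mm or tipped (distance of any of spice_jar, bowl, salt from where it was at the start of the episode above 0.02 m or angle between any of spice_jar, bowl, salt's own z axis and vertical above 0.25 rad).
It also fails if it takes over 48 s, if anything falls off the work surface, if the arm or the gripper's body presses on something with over 40 N, if the wrist force passes 120 N, or if a joint passes its speed limit or range.

ROBOT

A 6-joint arm with a two-finger parallel gripper is mounted at the origin on a cart in front of the work surface, level with it; the furniture and walls round the work are solid. World frame = base frame: x ahead of the robot, y to its left, z up, the work surface at z = 0. Lengths are in m, angles in rad, forces in N, time in s.
With the tool pointing down it reaches from about 0.375 to 0.975 m from the base axis. Payload 3.8 kg.
Tool frame: the origin (TCP) lies on the centre line of the jaws, within the pads' length; the fingertips stand 14 mm ahead of it and the grasp point (between the pads) lies 5 mm behind it; z points along the fingers, y is the line along which they close (so a half turn about z gives the same grasp; the last joint's range is limited). The gripper opens to 85 mm and grips with 20 to 120 N. Pads are 22 mm wide; open, the fingers measure 114 mm over their backs; the gripper's body (76 mm by 85 mm) begins 54 mm behind the grasp point. The pads swing forward as they close: fully open they stand 13 mm farther back than shut.
Start: joints at [-1.155, 0.264, 1.604, -0, 1.274, -0.037], TCP at [0.295, -0.607, 0.225] pointing down, gripper open.
Joint ranges: [-2.63, 2.63], [-0.94, 2.18], [0.31, 2.57], [-1.31, 4.45], [0, 2.66], [-2.55, 2.55]. Speed limits (rad/s): [2.57, 2.57, 3.14, 3.14, 3.14, 3.14].

INTERFACE

Orientations are given as a rotation vector (axis times angle).
In Python, from workcell import bot, eyes, spot_in gives the robot as it stands.
- The arm moves only by the tool carry_out, never from a script. Its argument "series" is text: rows parted by semicolons, each of 4 numbers parted by spaces: the shift along the world's x, y, z in m, then the turn about the world's z in degrees. In form: tx ty tz roll; .... A call has 1 to 20 rows; each row shifts and turns the commanded pose from where the row before left it; what a row does not reach is not made up. A row lasts 1/8 s, in which the tool goes at most 62.5 mm and 10.7 degrees, less where a joint would pass 70% of its speed; a pose out of reach is approached as far as the arm can. A call is refused whole if a number of a shift passes 0.0625 or a number of a turn 10.7, either way. A call with a gripper value outside its range is refused whole. "jaw" is the gripper command: -1 is shut, 1 is fully open, values between are in proportion, set as the call begins (left out, the last holds). The fingers move at their own pace and stop on an object; "grip_force" is the grip in N (left out, the last holds). Time passes only in rows, so rows that do not move let the fingers close. It gives the time, the measured TCP pose, the force, the opening and the grip force at its end, in the units of the state.
- bot.read_state(): the state, without advancing time (a new reading comes with each control period).
- eyes.read_camera(name): name is "scene" or "top"; returns (picture, depth): 420x560x3 uint8, blue, green, red; 420x560 float32, m along the optical axis (not along the pixel's ray), 0 where there is no reading.
- eyes.get_calibration(name): a dict with "K" (3x3 intrinsics, pixels), "position" and "rotation" of the camera in the world. Camera axes: x right, y down, z forward; pixel columns grow to the right and rows downward; lengths in m; the calibration is good to about 2 mm. A picture is of the moment at which its call begins. get_calibration takes no time and is no camera call.
- bot.finish_job(): hands the job in; it is judged then, once.
Trained networks look in the newest picture that a camera, given by its name, has taken for a name from the list of things; names that differ only in an ending like _2 or _b are one class to them, and where a whole thing is asked for, a point or a joint stands for the part that bears it (a point fixed in the world has none). Each returns a list of dicts, best first, with "score" (0 to 1); they miss things now and then, are a little off and sometimes report something else, mostly with a low value. They report only what shows in the picture. A call takes as long as a camera call. They do not tell look-alikes from the thing itself.
- spot_in(camera, target): "rect" ([centre column, centre row, width, height] in pixels, round what is visible of it).
The state is a dict: "time": time; "q": joint angles; "joint_vel": joint speeds; "joint_torque": joint torques, N m; "tool_pos": TCP position; "tcp_rot": TCP orientation; "wrist_force": force on the tool from outside, world axes, zero at the start; "torque": the same for the moment, N m; "width": opening from 0.0 (shut) to 1.0 (fully open); "grip_force": force on a finger pad.
Only numpy, scipy, OpenCV 4.12 (cv2) and the standard library are available. Lean on these libraries where they do the work, as an engineer would, in place of code of your own. Each camera call takes 0.05 s, during which the arm holds its last target. There are 200 camera calls.

## Working session

There is one attempt and no reset: what is moved stays moved. The work goes in short steps, Python scripts to look and compute and a tool call to move; the robot and the scene stay as the last step left them, time stands still between calls to the robot, and variables do not carry over. Pictures are saved under pics/ and viewed, at most 10 in all, crops included, and the job is handed in when it is done.

Besides the shell and the picture viewer there is one more tool, called by a JSON object that holds its "method" and its "body". carry_out: Moves the arm, as the interface text tells. Its arguments: {"type":"object","properties":{"series":{"type":"string"},"jaw":{"type":"number"},"grip_force":{"type":"number"}},"required":["series"]}

```bash
mkdir -p pics; cat > h.py <<'E'
import numpy as np, cv2
from workcell import bot, eyes, spot_in
def world(cam,d,u,v):
    c=eyes.get_calibration(cam);K=np.array(c["K"])
    p=np.linalg.inv(K)@np.array([u,v,1.])*d
    return np.array(c["rotation"])@p+np.array(c["position"])
E
python3 - <<'E'
from h import *
for cam in("top","scene"):
    im,dp=eyes.read_camera(cam);cv2.imwrite(f"pics/{cam}0.png",im)
    for n in("timer_red","timer_yellow","timer_blue","red_cap_top","yellow_cap_top","blue_cap_top","spice_jar","bowl","salt"):
        for r in spot_in(cam,n)[:3]:
            u,v=r["rect"][:2];d=dp[int(v),int(u)]
            print(cam,n,round(r["score"],2),np.round(r["rect"]),np.round(world(cam,d,u,v),3))
s=bot.read_state();print(s["time"],s["tool_pos"],s["tcp_rot"],s["width"])
E
```

```text
top timer_red 0.9 [373. 259.  29.  30.] [ 0.174 -0.334  0.967]
top timer_red 0.56 [430. 233.  30.  29.] [-0.265 -0.773  0.527]
top timer_yellow 0.68 [136. 257.  29.  29.] [1.418 0.911 2.211]
top timer_blue 0.96 [235. 228.  28.  29.] [0.741 0.234 1.534]
top red_cap_top 0.66 [377. 258.  18.  21.] [ 0.149 -0.358  0.942]
top red_cap_top 0.61 [436. 230.  19.  21.] [-0.31  -0.818  0.483]
top red_cap_top 0.17 [236. 229.  13.  19.] [0.738 0.231 1.531]
top blue_cap_top 0.79 [233. 230.  17.  16.] [0.758 0.251 1.551]
top blue_cap_top 0.22 [135. 255.  29.  32.] [1.412 0.905 2.205]
top spice_jar 0.65 [301. 233.  13.  23.] [ 0.417 -0.09   1.21 ]
top bowl 0.87 [215. 183.  58.  34.] [0.558 0.051 1.351]
top salt 0.75 [190. 228.  28.  18.] [0.964 0.456 1.756]
top salt 0.62 [136. 256.  27.  30.] [1.416 0.909 2.209]
scene timer_red 0.78 [384. 194.  22.  25.] [-3.09  -1.802 -1.47 ]
scene timer_red 0.65 [367. 210.   2.  12.] [-2.775 -1.488 -1.155]
scene timer_blue 0.89 [253. 237.  26.  31.] [-2.103 -0.816 -0.483]
scene red_cap_top 0.7 [248. 227.  11.   9.] [-2.162 -0.875 -0.542]
scene red_cap_top 0.61 [364. 210.   3.   6.] [-2.757 -1.47  -1.137]
scene red_cap_top 0.49 [385. 190.  15.  11.] [-3.109 -1.822 -1.489]
scene yellow_cap_top 0.53 [175. 270.  18.  16.] [-1.524 -0.236  0.096]
scene blue_cap_top 0.43 [250. 229.  13.   8.] [-2.148 -0.861 -0.528]
scene spice_jar 0.64 [302. 217.  17.  34.] [-2.446 -1.159 -0.826]
scene bowl 0.96 [219. 209.  41.  32.] [-2.302 -1.015 -0.682]
scene salt 0.9 [216. 240.  24.  33.] [-1.914 -0.626 -0.294]
1.0 [ 0.29528218 -0.60701353  0.22531634] [ 3.06136970e+00  7.05063433e-01 -1.24016697e-06] 1.0023675906729828
```

```bash
sed -i 's/np.array(c\["rotation"\])@p/cv2.Rodrigues(np.array(c["rotation"]))[0]@p/' h.py
python3 - <<'E'
from h import *
print(eyes.get_calibration("top"))
im,dp=eyes.read_camera("top")
for n,u,v in(("r",373,259),("purp?",430,233),("y",136,257),("b",235,228),("jar",301,233),("bowl",215,183),("salt",190,228)):
    print(n,np.round(world("top",dp[v,u],u,v),3),im[v,u])
cv2.imwrite("pics/t1.png",cv2.resize(im[130:310,90:490],None,fx=2,fy=2,interpolation=cv2.INTER_CUBIC))
E
```

```text
{'K': array([[499.39623636,   0.        , 274.46395952],
       [  0.        , 499.39623636, 210.88579513],
       [  0.        ,   0.        ,   1.        ]]), 'position': array([ 0.49462123, -0.01269878,  1.28744368]), 'rotation': array([-2.16440256,  2.21677381, -0.04769145])}
r [ 0.436 -0.24   0.066] [ 99 106 255]
purp? [ 0.495 -0.381  0.064] [ 96 102 255]
y [0.454 0.338 0.065] [ 55 255 255]
b [0.519 0.095 0.061] [255 176  96]
jar [ 0.503 -0.065  0.106] [102 188  60]
bowl [0.58  0.084 0.524] [89 91 94]
salt [0.521 0.2   0.092] [247 246 247]
```

View pics/t1.png

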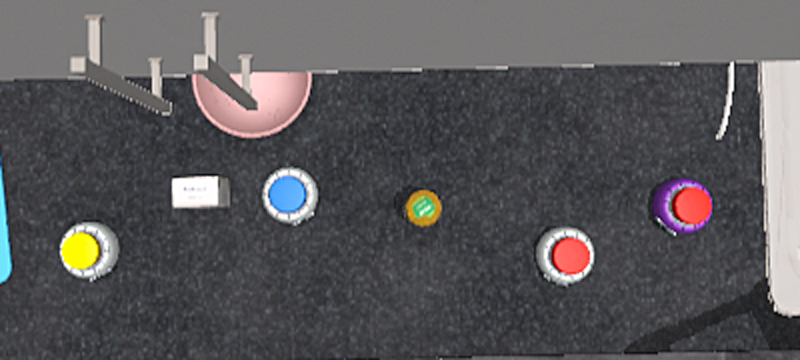

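View pics/scene0.png

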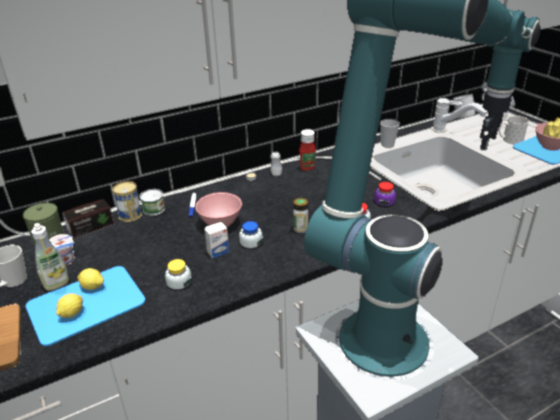

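White-housed red timer sits at top px (375,258). The purple look-alike, also red-capped, is at (435,232), so I choose the former. Yellow is at (131,255), blue at (234,227), the jar at (301,233), the salt at (190,226) and the bowl at (215,183). Next I'll measure the cap centres by colour and check a close crop of the chosen one.

```bash
cat >> h.py <<'E'
def caps():
    im,dp=eyes.read_camera("top");hsv=cv2.cvtColor(im,cv2.COLOR_BGR2HSV)
    for n,h,(u0,v0) in(("red",0,(375,258)),("yellow",30,(131,255)),("blue",106,(234,227))):
        dh=np.abs((hsv[...,0].astype(int)-h+90)%180-90)
        m=(dh<8)&(hsv[...,1]>110)&(hsv[...,2]>120)
        m[:v0-20]=0;m[v0+20:]=0;m[:,:u0-22]=0;m[:,u0+22:]=0
        v,u=np.nonzero(m)
        if len(u)<20: print(n,"hidden");continue
        P=np.array([world("top",dp[b,a],a,b) for a,b in zip(u,v)])
        z=np.median(P[:,2]);print(n,len(u),np.round([u.mean(),v.mean()]),np.round(world("top",np.median(dp[v,u]),u.mean(),v.mean()),4),round(z,4))
    return im
E
python3 - <<'E'
from h import *
im=caps();cv2.imwrite("pics/c.png",cv2.resize(im[205:285,345:465],None,fx=5,fy=5,interpolation=cv2.INTER_CUBIC))
E
```

```text
red 267 [375. 257.] [ 0.4391 -0.2458  0.063 ] 0.0631
yellow 264 [130. 255.] [0.4591 0.3542 0.0633] 0.0634
blue 266 [233. 227.] [0.5221 0.0989 0.0626] 0.0626
```

View pics/c.png

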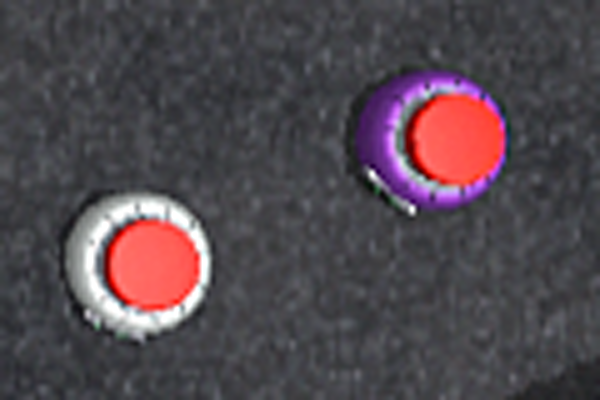

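{"method": "carry_out", "body": {"series": "0 0.05 0 0; 0 0.05 0 0; 0 0.05 0 0; 0 0.05 0 0; 0.02 0.05 0 0; 0.03 0.03 -0.03 0; 0.03 0.03 -0.03 0; 0.03 0.03 -0.03 0; 0.03 0.027 -0.01 0; 0 0 0 0; 0 0 0 0", "jaw": -1}}

```text
time: 2.48
tool_pos: [0.4353, -0.2402, 0.1256]
tcp_rot: [3.061, 0.706, -0.0]
wrist_force: [0.4, -0.2, 0.8]
width: -0.0
grip_force: 0.0
```

The crop shows the white housing with its red cap at px (375,258), and the purple one to its right. I'm now just above the red cap, so I'll correct and press.

{"method": "carry_out", "body": {"series": "0.004 -0.006 -0.02 0; 0 0 -0.012 0; 0 0 -0.008 0; 0 0 -0.006 0; 0 0 -0.005 0; 0 0 -0.004 0; 0 0 -0.004 0; 0 0 0 0; 0 0 0 0"}}

```text
time: 3.6
tool_pos: [0.4395, -0.246, 0.0664]
tcp_rot: [3.061, 0.705, 0.0]
wrist_force: [0.5, -0.4, 0.2]
width: -0.003
grip_force: 0.0
```

{"method": "carry_out", "body": {"series": "0 0 -0.002 0; 0 0 0 0; 0 0 0 0"}}

```text
time: 3.98
tool_pos: [0.4393, -0.246, 0.0643]
tcp_rot: [-3.061, -0.705, 0.0]
wrist_force: [0.5, -0.2, -1.3]
width: 0.001
grip_force: 0.0
```

```bash
python3 - <<'E'
from h import *
im=caps();cv2.imwrite("pics/p.png",cv2.resize(im[205:305,325:465],None,fx=5,fy=5,interpolation=cv2.INTER_CUBIC))
im,_=eyes.read_camera("scene");cv2.imwrite("pics/ps.png",cv2.resize(im[150:270,290:430],None,fx=5,fy=5,interpolation=cv2.INTER_CUBIC))
print(bot.read_state()["wrist_force"])
E
```

```text
red 34 [369. 253.] [ 0.4494 -0.2316  0.0635] 0.0634
yellow 264 [130. 255.] [0.459  0.3543 0.0629] 0.0629
blue 266 [233. 227.] [0.5221 0.0989 0.0627] 0.0627
[ 0.56330965 -0.11163636 -0.08487276]
```

View pics/p.png

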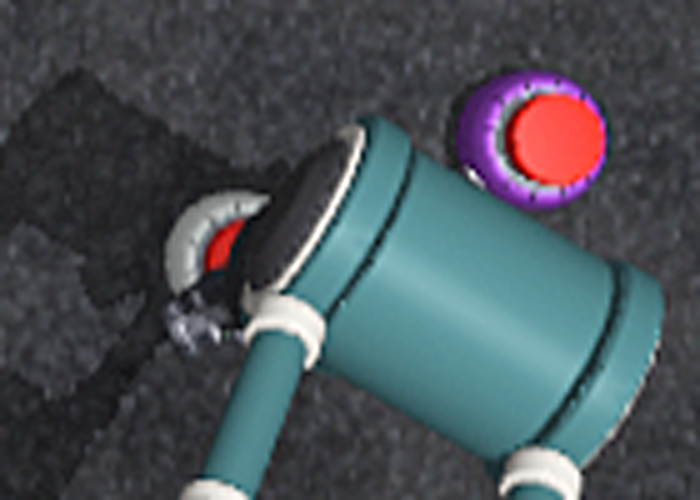

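The part of the red cap still in view is at 63 mm and there is no force, so the tips have not reached it yet. I'll creep down and watch the force.

{"method": "carry_out", "body": {"series": "0 0 -0.003 0; 0 0 0 0; 0 0 0 0"}}

```text
time: 4.45
tool_pos: [0.4392, -0.2459, 0.0612]
tcp_rot: [-3.061, -0.705, 0.0]
wrist_force: [-0.2, -0.5, 0.3]
width: 0.003
grip_force: 0.0
```

```bash
python3 - <<'E'
from h import *
caps()
f=[]
for i in range(4): eyes.read_camera("top");f.append(bot.read_state()["wrist_force"])
print(np.round(f,1))
E
```

```text
red 31 [369. 254.] [ 0.4487 -0.2309  0.064 ] 0.0637
yellow 264 [130. 255.] [0.459  0.3542 0.0632] 0.0633
blue 266 [233. 227.] [0.5221 0.0989 0.063 ] 0.0629
[[-0.  -0.2 -0.3]
 [ 0.2  0.7  0.1]
 [ 0.1 -0.2  0. ]
 [-0.7 -0.8  0.3]]
```

View pics/ps.png

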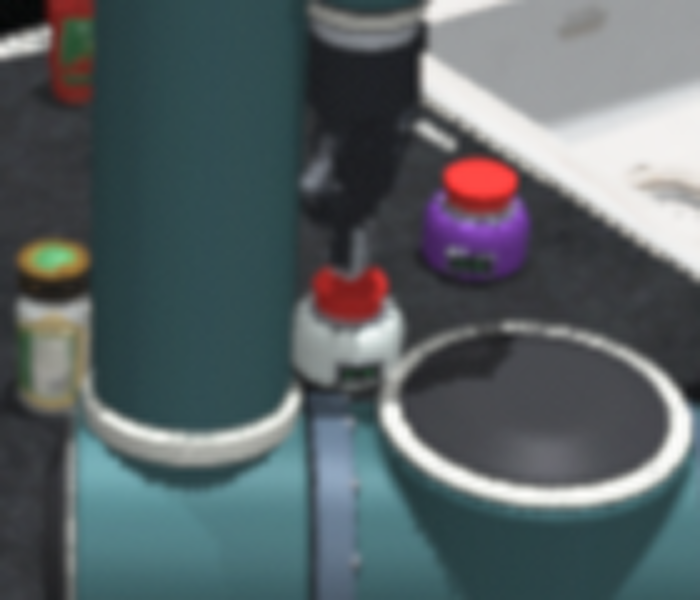

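The scene view shows the fingertips over the red cap of the white timer (crop 350,270), just at its top, with the cap still up. I'll go on in small steps.

{"method": "carry_out", "body": {"series": "0 0 -0.002 0; 0 0 -0.001 0; 0 0 0 0"}}

```text
time: 5.08
tool_pos: [0.4392, -0.2459, 0.0581]
tcp_rot: [-3.061, -0.705, 0.0]
wrist_force: [0.1, 0.2, 0.6]
width: -0.001
grip_force: 0.0
```

{"method": "carry_out", "body": {"series": "0 0 -0.002 0; 0 0 -0.001 0; 0 0 0 0"}}

```text
time: 5.45
tool_pos: [0.4395, -0.2461, 0.0556]
tcp_rot: [3.061, 0.705, 0.0]
wrist_force: [-1.2, 0.4, 2.6]
width: 0.002
grip_force: 1.3
```

```bash
python3 - <<'E'
from h import *
caps();print(np.round(bot.read_state()["wrist_force"],1))
E
```

```text
red 28 [368. 254.] [ 0.4483 -0.23    0.0617] 0.0615
yellow 264 [130. 255.] [0.4591 0.3542 0.0633] 0.0635
blue 266 [233. 227.] [0.5221 0.0989 0.0628] 0.0629
[-0.   1.1  2.2]
```

Contact: the cap has started to move (2–3 N). It needs about 8 mm more.

{"method": "carry_out", "body": {"series": "0 0 -0.002 0; 0 0 -0.002 0; 0 0 -0.002 0; 0 0 0 0"}}

```text
time: 6.0
tool_pos: [0.4395, -0.2461, 0.0492]
tcp_rot: [3.061, 0.705, 0.0]
wrist_force: [-0.2, -0.7, 2.6]
width: 0.001
grip_force: 1.3
```

```bash
python3 - <<'E'
from h import *
caps();print(np.round(bot.read_state()["wrist_force"],1))
E
```

```text
red 28 [368. 253.] [ 0.4492 -0.2303  0.055 ] 0.0554
yellow 264 [130. 255.] [0.4591 0.3542 0.0633] 0.0634
blue 266 [233. 227.] [0.5221 0.0989 0.0627] 0.0628
[ 1.2 -0.5  2.3]
```

{"method": "carry_out", "body": {"series": "0 0 -0.002 0; 0 0 -0.001 0; 0 0 0 0"}}

```text
time: 6.42
tool_pos: [0.4395, -0.2461, 0.0463]
tcp_rot: [3.061, 0.705, 0.0]
wrist_force: [1.3, -0.7, 2.7]
width: -0.002
grip_force: 1.4
```

{"method": "carry_out", "body": {"series": "0 0 0.01 0; 0 0 0.04 0; 0 0.02 0.06 0; -0.01 0.06 0.03 0; 0 0.06 0 0; 0 0.06 0 0; 0 0.06 0 0; 0 0.06 0 0; 0 0.06 0 0; 0 0.06 0 0; 0.01 0.06 0 0; 0.01 0.06 0 0; 0.01 0.04 -0.03 0; 0 0 -0.05 0; 0 0 -0.03 0; 0 0 0 0; 0 0 0 0"}}

```text
time: 8.55
tool_pos: [0.4607, 0.3494, 0.0745]
tcp_rot: [-3.061, -0.705, -0.002]
wrist_force: [0.3, -0.4, -0.0]
width: 0.0
grip_force: 0.0
```

```bash
python3 - <<'E'
from h import *
caps();print(np.round(bot.read_state()["wrist_force"],1))
E
```

```text
red 265 [374. 257.] [ 0.4389 -0.2453  0.0538] 0.0538
yellow 84 [134. 259.] [0.4487 0.3452 0.0626] 0.0625
blue 266 [233. 227.] [0.5221 0.0989 0.0628] 0.0631
[-0.4 -0.7  0.2]
```

The red cap is down (top at 53.8 mm, about 10 mm of travel). Next, yellow.

{"method": "carry_out", "body": {"series": "-0.001 0.005 -0.008 0; 0 0 -0.005 0; 0 0 -0.003 0; 0 0 -0.003 0; 0 0 -0.003 0; 0 0 -0.002 0; 0 0 -0.002 0; 0 0 -0.002 0; 0 0 0 0; 0 0 0 0"}}

```text
time: 9.85
tool_pos: [0.459, 0.3541, 0.0452]
tcp_rot: [3.061, 0.705, -0.0]
wrist_force: [-1.6, 0.2, 2.5]
width: 0.001
grip_force: 1.2
```

```bash
python3 - <<'E'
from h import *
caps();print(np.round(bot.read_state()["wrist_force"],1))
E
```

```text
red 265 [374. 257.] [ 0.4388 -0.2453  0.0537] 0.0537
yellow 67 [135. 259.] [0.4484 0.345  0.0508] 0.051
blue 266 [233. 227.] [0.5221 0.0989 0.063 ] 0.0631
[-1.1 -0.2  3. ]
```

{"method": "carry_out", "body": {"series": "0 0 0.01 0; 0 0 0.04 0; -0.01 0 0.06 0; 0 -0.04 0.045 0; 0 -0.055 0 0; 0 -0.055 0 0; 0 -0.055 0 0; 0.01 -0.05 0 0; 0.03 0 -0.02 0; 0.033 0 -0.04 0; 0 0 -0.04 0; 0 0 -0.025 0; 0 0 0 0; 0 0 0 0"}}

```text
time: 11.65
tool_pos: [0.5232, 0.0992, 0.0766]
tcp_rot: [3.061, 0.705, 0.004]
wrist_force: [0.4, 0.5, -0.4]
width: -0.002
grip_force: 0.0
```

```bash
python3 - <<'E'
from h import *
caps();print(np.round(bot.read_state()["wrist_force"],1))
E
```

```text
red 265 [374. 257.] [ 0.4388 -0.2454  0.0535] 0.0535
yellow 261 [131. 255.] [0.4589 0.3547 0.0526] 0.0524
blue hidden
[-1.   0.5  0.6]
```

{"method": "carry_out", "body": {"series": "-0.001 0 -0.008 0; 0 0 -0.007 0; 0 0 -0.003 0; 0 0 -0.003 0; 0 0 -0.003 0; 0 0 -0.002 0; 0 0 -0.002 0; 0 0 -0.002 0; 0 0 0 0; 0 0 0 0"}}

```text
time: 12.95
tool_pos: [0.5213, 0.0991, 0.0453]
tcp_rot: [3.061, 0.705, 0.001]
wrist_force: [-1.4, -0.7, 1.8]
width: -0.004
grip_force: 1.1
```

{"method": "carry_out", "body": {"series": "0 0 0.01 0; 0 0 0.04 0; -0.01 0 0.06 0; -0.05 0 0.03 0; -0.04 -0.06 0 0; 0 -0.06 0 0; 0 -0.06 0 0; 0 0 0 0; 0 0 0 0"}}

```text
time: 14.08
tool_pos: [0.4267, -0.073, 0.1857]
tcp_rot: [-3.062, -0.703, -0.002]
wrist_force: [-0.1, 0.0, -0.1]
width: -0.0
grip_force: 0.0
```

```bash
python3 - <<'E'
from h import *
im=caps();cv2.imwrite("pics/e.png",cv2.resize(im[130:310,90:490],None,fx=2,fy=2))
E
```

```text
red 265 [374. 257.] [ 0.4389 -0.2453  0.0538] 0.054
yellow 260 [131. 255.] [0.459  0.3546 0.0527] 0.0526
blue 256 [234. 227.] [0.5222 0.0991 0.0528] 0.0528
```

View pics/e.png

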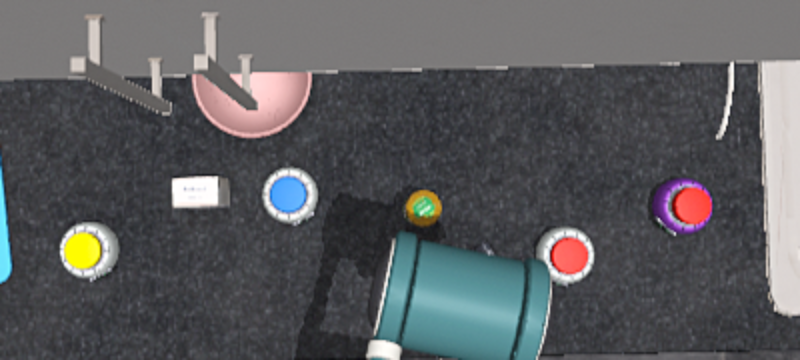

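All three caps are down (tops at about 53–54 mm), the timers and bystanders are where they were, and the arm touches nothing.

```bash
python3 -c "
from h import *
print(bot.finish_job())"
```

```text
the job is handed in; nothing more can be done
None
```

I pressed the caps down in order (red, yellow, blue), each by about 10 mm; the timers, spice jar, bowl and salt carton looked unmoved in the last picture, and I handed the job in, though no verdict came back.

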